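# Pry the spring clip off the carousel spindle

### The job

Take the orange-handled hooked pick, put its hook down through the round eye of the steel spring clip, and pull the clip sideways out of its groove in the carousel spindle, so that it comes right off and lies flat on the green deck, clear of the spindle and the small brass boss under it. Work the clip only with the pick, never with the fingers. Then lay the pick back flat on its grey mat, let go, and leave the horse, the crown, the worm gear and the cam follower where they are.

Things in the scene. Friction and masses are not known exactly. Their poses are not given: they have to be found in the camera images.
- carousel: Carousel music box base, fixed, cannot turn; origin at the centre of its underside, on the table. Round green deck 180 mm across, its top at 56 mm, with a gilt rim standing 3 mm above it (inside radius 87 mm), on a drum, on a brass turntable plate 200 mm across and 20 mm high. A brass spindle 16 mm across stands in the middle, up to 100 mm above the table.
- spindle (a point): On the spindle's upright axis, at the top of the brass boss (24 mm across, 5 mm high above the deck) on which the clip lies: 61 mm above the table. Just above the boss the spindle has a groove 7 mm high with a core 10 mm across; above the groove it is 16 mm across, so the clip cannot be lifted straight up and must be pulled off sideways.
- clip_center (a point): Centre of the round open part (28 mm across) of the steel spring clip, which goes round the spindle core; half-way up the clip's 4 mm thickness. +x points to the clip's open mouth, -x to its eye, z up. The clip reaches 14 mm to +x and 37 mm to -x of here. Once this point is over 26 mm from the spindle axis the clip is clear of the boss and drops 5 mm onto the deck.
- clip_eye (a point): Centre of the clip's round eye, half-way up its thickness: a hole 16 mm across straight through the clip, 25.5 mm from clip_center towards the clip's -x, with a wall 3.5 mm wide. As found, the eye overhangs the deck with 5 mm of free space below it, and faces roughly towards the robot.
- clip: The loose clip, 30 g; origin on its underside, 2 mm below clip_center, same axes. Two sprung arms narrow its mouth to 7 mm: after some 3 mm of play a pull of roughly 5 to 10 N along its -x spreads them, and it snaps free of the 10 mm core after about 8 mm of travel. It can swivel round the spindle.
- pick_grip (a point): Balance point of the loose hooked pick, inside its orange handle, half-way up. +x points along the pick to the hook, z up. The handle is a bar 80 mm long, 18 mm wide (y), 22 mm high (z), reaching 25 mm ahead (+x) of this point and 55 mm behind it. It starts lying flat on the mat, hook down.
- pick: The same pick, about 60 g; origin on the underside of its handle, 11 mm below pick_grip, same axes. From the handle's front a straight steel shank 5 mm across, its axis 7 mm above pick_grip, runs to 122 mm ahead of pick_grip, where the hook, a straight pin 4 mm across, points down (-z).
- pick_tip (a point): The lower end of the hook pin of the pick, 120 mm ahead (+x) of pick_grip and 9 mm below it. The pin is 13.5 mm long below the shank. As the pick lies, the tip is 2 mm above the mat.
- mat: The grey tool mat, fixed, 240 mm (x) by 100 mm (y), 3 mm thick; origin at the centre of its underside, on the table. The pick belongs on it: pick_grip must end over this mat.
- horse: Painted white tin horse on a blue base, 60 x 30 mm, 80 mm tall, loose; origin at the centre of its underside. Leave alone.
- crown: Gilt brass crown finial, 50 mm across and 54 mm tall, loose; origin at the centre of its underside. Leave alone.
- worm: Steel worm gear on a shaft, 80 mm long and 26 mm across, lying, loose; origin at the centre of its underside. Leave alone.
- follower: Bone-coloured cam follower arm, 86 mm long, 22 mm wide, 18 mm high, loose; origin at its underside. Leave alone.

How it is judged:
On the way, in this order (a step that is already met when the one before it is completed fails the run):
1. the hook of the pick is down through the clip's eye while the clip is still in its groove (horizontal distance between pick_tip and clip_eye below 0.009 m and z of pick_tip in the frame of clip_eye below 0.001 m and horizontal distance between clip_center and spindle below 0.006 m), for 0.1 s.
2. the clip is out of the groove and off the spindle, drawn by the hook in its eye (horizontal distance between clip_center and spindle above 0.022 m and horizontal distance between pick_tip and clip_eye below 0.011 m and z of pick_tip in the frame of clip_eye below 0.004 m), for 0.05 s.
At the end, for the whole second after the job is handed in: The clip lies flat (within 7 degrees) and still on the deck, its centre more than 25.5 mm from the spindle axis and so clear of spindle and boss; the pick lies flat and still, let go, its handle point over the mat (horizontal distance between clip_center and spindle between 0.0255 and 0.085 m and height (world z) of clip_center between 0.053 and 0.0615 m and angle between clip_center's own z axis and vertical below 0.12 rad and linear speed of each of clip, pick below 0.02 m/s and x of pick_grip in the frame of mat between -0.12 and 0.12 m and y of pick_grip in the frame of mat between -0.05 and 0.05 m and height (world z) of pick_grip below 0.022 m and height (world z) of pick_tip below 0.025 m); the robot touches nothing.
It fails at once if the clip is touched by the gripper or arm instead of the pick (contact force between any of the fingers, the arm and clip above 0.5 N).
It fails at once if a bystander is pushed about (more than 20 mm) (distance of any of horse, crown, worm, follower from where it was at the start of the episode above 0.02 m).
It also fails if it takes over 58 s, if anything falls off the work surface, if the arm or the gripper's body presses on something with over 40 N, if the wrist force passes 120 N, or if a joint passes its speed limit or range.

### The arm

A 6-joint arm with a two-finger parallel gripper is mounted at the origin on the work surface. World frame = base frame: x ahead of the robot, y to its left, z up, the work surface at z = 0. Lengths are in m, angles in rad, forces in N, time in s.
With the tool pointing down it reaches from about 0.375 to 0.925 m from the base axis. Payload 5.7 kg.
Tool frame: the origin (TCP) lies at the very end of the fingers, on their centre line; the grasp point (between the pads) lies 19 mm behind it; x points along the fingers, y is the direction in which the jaws open and shut, and the axes are right-handed (so a half turn about x gives the same grasp; the last joint's range is limited). The gripper opens to 88 mm and grips with 3 to 60 N. Pads are 20 mm wide; open, the fingers measure 115 mm over their backs; the gripper's body (75 mm by 178 mm) begins 61 mm behind the grasp point.
Start: joints at [1.234, 0.359, 1.51, -0, 1.272, -0.115], TCP at [0.132, 0.585, 0.223] pointing down, gripper open.
Joint ranges: [-2.97, 2.97], [-1.01, 2.36], [0.21, 2.38], [-0.96, 4.11], [0.2, 2.71], [-2.98, 2.98]. Speed limits (rad/s): [2.39, 2.39, 3.14, 3.14, 3.14, 3.14].

### API

Orientations are given as a 3x3 rotation matrix whose columns are the frame's x, y, z axes.
In Python, from cell import arm gives the robot as it stands. The module is installed in compiled form; this text tells all that it offers.
- The arm moves only by the tool arm_command, never from a script. Its argument "plan" is a list of rows, each an object with "travel": the shift along the tool's x, y, z in m, a list of three; "spin": the turn about the tool's x in rad. In form: [{"travel": [tx, ty, tz], "spin": spin}, ...]. A call has 1 to 12 rows; each row is the pose to reach, as a shift and turn from the pose commanded when the call began, along the tool's axes at that moment; what a row does not reach only later rows make up. A row lasts 1/10 s, in which the tool goes at most 50 mm and 8.59 degrees, less where a joint would pass 70% of its speed; a pose out of reach is approached as far as the arm can. A call with a gripper value outside its range is refused whole. "jaw" is the gripper command: -1 is shut, 1 is fully open, values between are in proportion, set as the call begins (left out, the last holds). The fingers move at their own pace and stop on an object; "newtons" is the grip in N (left out, the last holds). Time passes only in rows, so rows that repeat a pose let the fingers close. It gives the time, the measured TCP pose, the force and the opening at its end, in the units of the state.
- arm.get_state(): the state, without advancing time (a new reading comes with each control period).
- arm.get_image(name): name is "scene" or "top"; returns a dict with "image" (480x640x3 uint8, red, green, blue), "mtx" (3x3 intrinsics, pixels), "cam_to_world" (4x4, takes a point from camera to world coordinates). Camera axes: x right, y down, z forward; pixel columns grow to the right and rows downward; lengths in m; the calibration is good to about 2 mm. A picture is of the moment at which its call begins. There is no depth.
- arm.finish_job(): hands the job in, once; it reports no verdict.
Trained networks look in a picture, given as the dict that the camera call returned (one of the last four; its "shot" number tells which), for a name from the list of things; names that differ only in an ending like _2 or _b are one class to them, and where a whole thing is asked for, a point or a joint stands for the part that bears it (a point fixed in the world has none). Each returns a list of dicts, best first, with "confidence" (0 to 1); they miss things now and then, are a little off and sometimes report something else, mostly with a low value. They report only what shows in the picture. A call takes as long as a camera call.
- arm.look_for(name, picture): "centre" ([column, row] in pixels, amid what is visible of it).
- arm.masks_of(name, picture): "pixels" (480x640 bool, what is visible of it) and "centre" ([column, row] in pixels, amid what is visible of it).
- arm.landmark_of(name, picture): "centre" ([column, row] in pixels: a listed point, or the origin of a listed thing).
The state is a dict: "time_s": time; "joint_positions": joint angles; "qvel": joint speeds; "joint_efforts": joint torques, N m; "tcp_pos": TCP position; "ee_rot": TCP orientation; "force": force on the tool from outside, world axes, zero at the start; "ft_torque": the same for the moment, N m; "gripper_width": finger opening in m.
Only numpy, scipy, OpenCV 4.12 (cv2) and the standard library are available. Lean on these libraries where they do the work, as an engineer would, in place of code of your own. Each camera call takes 0.05 s, during which the arm holds its last target. There are 200 camera calls.

## Working session

There is one attempt and no reset: what is moved stays moved. The work goes in short steps, Python scripts to look and compute and a tool call to move; the robot and the scene stay as the last step left them, time stands still between calls to the robot, and variables do not carry over. Pictures are saved under pics/ and viewed, about 8 in all and at most 12, crops included, and the job is handed in when it is done.

Besides the shell and the picture viewer there is one more tool, called after "Call:" as a command line: name --argument value ..., lists and objects as JSON in quotes. arm_command: Moves the arm, as the interface text tells. Its arguments: {"type":"object","properties":{"plan":{"type":"array"},"jaw":{"type":"number"},"newtons":{"type":"number"}},"required":["plan"]}

```bash
mkdir -p pics; cat > h.py <<'E'
import numpy as np, cv2
from cell import arm
def ray(p,uv):
    K=np.array(p["mtx"]);T=np.array(p["cam_to_world"])
    d=T[:3,:3]@np.linalg.solve(K,[uv[0],uv[1],1.]);return T[:3,3],d
def atz(p,uv,z):
    o,d=ray(p,uv);return o+d*(z-o[2])/d[2]
def proj(p,X):
    K=np.array(p["mtx"]);T=np.linalg.inv(np.array(p["cam_to_world"]))
    c=T[:3,:3]@np.array(X)+T[:3,3];q=K@c;return q[:2]/q[2]
def tri(pu):
    A=np.zeros((3,3));b=np.zeros(3)
    for p,uv in pu:
        o,d=ray(p,uv);d=d/np.linalg.norm(d);M=np.eye(3)-np.outer(d,d);A+=M;b+=M@o
    return np.linalg.solve(A,b)
def save(p,n,crop=None,s=1):
    im=cv2.cvtColor(p["image"],cv2.COLOR_RGB2BGR)
    if crop: x0,y0,x1,y1=crop; im=im[y0:y1,x0:x1]
    if s!=1: im=cv2.resize(im,None,fx=s,fy=s,interpolation=cv2.INTER_CUBIC)
    cv2.imwrite("pics/"+n,im)
def pts(names,z,s,t):
    for n in names:
        o=[]
        for p in (s,t):
            r=arm.landmark_of(n,p); o.append((r[0]["centre"],round(r[0]["confidence"],2)) if r else None)
        out=[np.round(atz(p,c[0],z[n]),4)[:2] if c else None for p,c in zip((s,t),o)]
        tr=np.round(tri([(p,c[0]) for p,c in zip((s,t),o)]),4) if all(o) else None
        print(n,[(np.round(c[0]),c[1]) if c else None for c in o],"z-plane:",out,"tri",tr)
Z=dict(spindle=.061,clip_center=.063,clip_eye=.063,pick_grip=.014,pick_tip=.005,mat=0,horse=0,crown=0,worm=0,follower=0,carousel=0)
E
python3 - <<'E'
from h import *
s=arm.get_image("scene");t=arm.get_image("top")
save(s,"s0.png");save(t,"t0.png")
pts(list(Z),Z,s,t)
st=arm.get_state();print(st["tcp_pos"],st["ee_rot"],st["gripper_width"])
for p in(s,t):print(np.round(p["cam_to_world"],3))
E
```

```text
spindle [(array([341., 255.]), 0.83), (array([298., 215.]), 0.67)] z-plane: [array([0.6456, 0.0741]), array([0.6425, 0.0766])] tri [0.6433 0.0768 0.0585]
clip_center [(array([341., 253.]), 0.51), (array([298., 215.]), 0.47)] z-plane: [array([0.6433, 0.0797]), array([0.6428, 0.0761])] tri [0.6436 0.077  0.0641]
clip_eye [(array([173., 313.]), 0.72), (array([297., 223.]), 0.6)] z-plane: [array([ 0.5136, -0.3473]), array([0.6223, 0.08  ])] tri [ 0.5361 -0.1147  0.0304]
pick_grip [(array([176., 308.]), 0.62), (array([146., 296.]), 0.75)] z-plane: [array([ 0.4524, -0.301 ]), array([0.4613, 0.4337])] tri [ 0.3643  0.1164 -0.0559]
pick_tip [(array([208., 333.]), 0.73), (array([460., 248.]), 0.71)] z-plane: [array([ 0.5662, -0.3006]), array([ 0.5729, -0.3097])] tri [ 0.5724 -0.3067  0.0127]
mat [(array([184., 320.]), 0.7), (array([459., 288.]), 0.83)] z-plane: [array([ 0.4855, -0.3062]), array([ 0.4786, -0.304 ])] tri [ 0.4798 -0.3041 -0.0047]
horse [(array([411., 219.]), 0.83), (array([152., 226.]), 0.87)] z-plane: [array([0.6295, 0.4428]), array([0.6317, 0.4331])] tri [0.6324 0.4334 0.0045
[... 513 characters left out ...]
rray([298., 218.]), 0.86)] z-plane: [array([0.6369, 0.0846]), array([0.6506, 0.0793])] tri [0.6463 0.077  0.0093]
[0.1319748  0.58526734 0.22262306] [[-5.80993008e-05  2.20008736e-01  9.75497900e-01]
 [-9.77436023e-05  9.75497896e-01 -2.20008740e-01]
 [-9.99999994e-01 -1.08131033e-04 -3.51712994e-05]] 0.08776216635142328
[[ 7.520e-01  3.560e-01 -5.550e-01  1.329e+00]
 [ 6.590e-01 -4.050e-01  6.330e-01 -8.200e-01]
 [ 1.000e-03 -8.420e-01 -5.390e-01  8.190e-01]
 [ 0.000e+00  0.000e+00  0.000e+00  1.000e+00]]
[[-4.000e-03 -9.820e-01  1.900e-01  3.010e-01]
 [-1.000e+00  4.000e-03 -0.000e+00  2.400e-02]
 [-1.000e-03 -1.900e-01 -9.820e-01  1.472e+00]
 [ 0.000e+00  0.000e+00  0.000e+00  1.000e+00]]
```

View pics/s0.png

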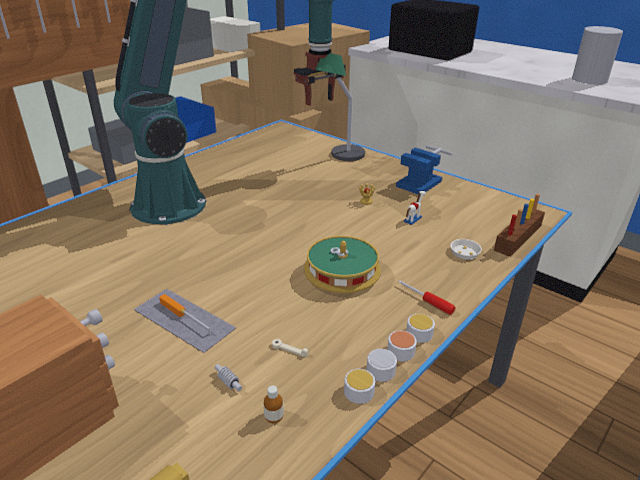

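View pics/t0.png

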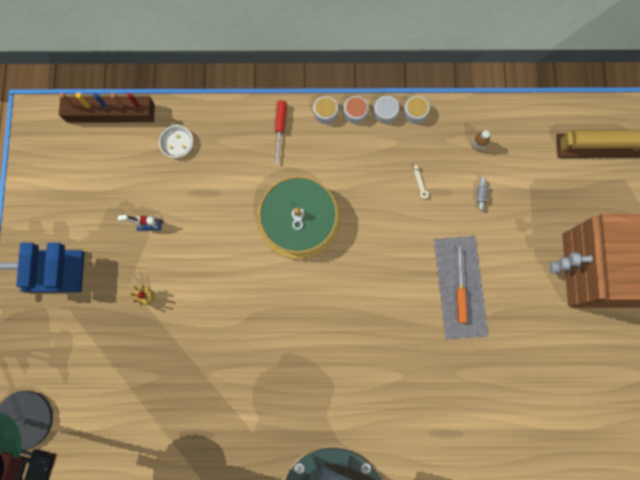

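The scene view shows the carousel at (342,260), the pick on its mat at (185,315), and the clip eye near (334,252). In the top view the pick handle is at (462,305), its tip at (461,248), and the clip eye near (297,224). The networks' scene-view clip_eye (173,313) and both pick_grip results are wrong or suspect, so I'll refine them with crops and masks.

```bash
python3 - <<'E'
from h import *
s=arm.get_image("scene");t=arm.get_image("top")
def c(p,x,y,w,k): return cv2.resize(cv2.cvtColor(p["image"],cv2.COLOR_RGB2BGR)[y:y+w*3//4,x:x+w],(400,300),interpolation=cv2.INTER_CUBIC)
a=np.vstack([np.hstack([c(t,278,195,40,0),c(s,315,232,56,0)]),np.hstack([c(t,410,235,120,0),c(s,130,280,112,0)])])
cv2.imwrite("pics/c1.png",a)
for p,n in((s,"s"),(t,"t")):
    for q in("pick_grip","clip_eye","pick_tip"):
        print(n,q,[(np.round(r["centre"],1),round(r["confidence"],2)) for r in arm.landmark_of(q,p)])
    hsv=cv2.cvtColor(p["image"],cv2.COLOR_RGB2HSV)
    m=(cv2.inRange(hsv,(5,150,120),(18,255,255))>0)
    box=(slice(280,340),slice(140,220)) if n=="s" else (slice(240,335),slice(435,490))
    mm=np.zeros_like(m);mm[box]=m[box]
    ys,xs=np.nonzero(mm);print(n,len(xs),xs.mean(),ys.mean(),xs.min(),xs.max(),ys.min(),ys.max())
    P=np.array([atz(p,(x,y),.02)[:2] for x,y in zip(xs,ys)])
    mu=P.mean(0);_,_,v=np.linalg.svd(P-mu);a=(P-mu)@v[0];print("handle mid",mu,"dir",v[0],"len",np.ptp(a), "wid",np.ptp((P-mu)@v[1]), "endmid",mu+v[0]*(a.max()+a.min())/2)
    r=arm.masks_of("clip",p)
    for q in r[:2]: 
        ys,xs=np.nonzero(q["pixels"]);print("clip",q["confidence"],q["centre"],len(xs),xs.min(),xs.max(),ys.min(),ys.max())
E
```

```text
s pick_grip [(array([176.2, 308. ]), 0.86)]
s clip_eye []
s pick_tip [(array([178.1, 309.2]), 0.71), (array([208. , 332.7]), 0.61), (array([411.7, 220. ]), 0.22)]
s 264 171.4280303030303 304.7348484848485 160 184 294 316
handle mid [ 0.44039762 -0.30494194] dir [ 0.99597342 -0.089649  ] len 0.09696038395512616 wid 0.03015791687163936 endmid [ 0.44123816 -0.3050176 ]
clip 0.62 [335.8, 251.4] 58 331 347 248 255
t pick_grip [(array([458.6, 299.1]), 0.6)]
t clip_eye [(array([297.6, 224. ]), 0.64)]
t pick_tip [(array([462.9, 287.4]), 0.7), (array([461.7, 249.7]), 0.57)]
t 263 461.28897338403044 304.94296577946767 457 466 288 321
handle mid [ 0.43567384 -0.30207839] dir [-0.99998781  0.00493808] len 0.0767605912781669 wid 0.01907378708526551 endmid [ 0.43683031 -0.3020841 ]
clip 0.48 [298.2, 218.2] 101 291 303 209 228
```

View pics/c1.png

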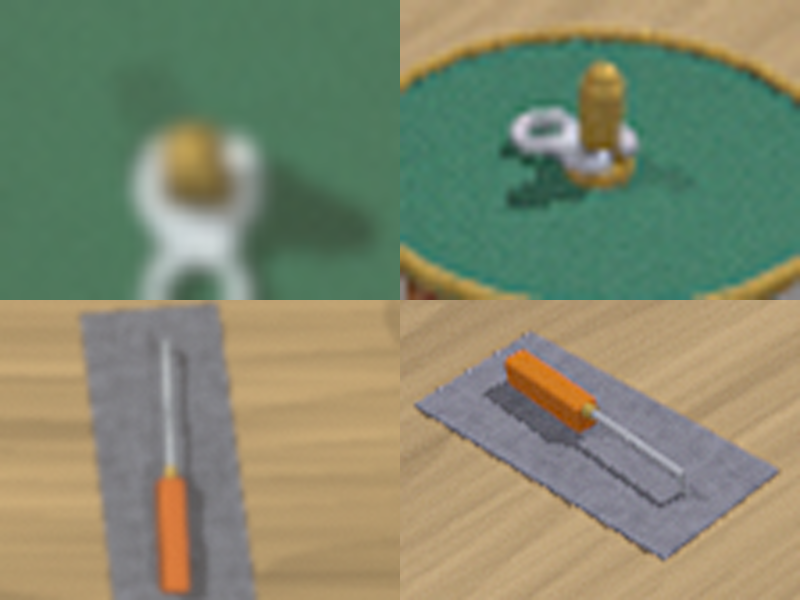

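The crops give the shank end at top (459.5,247), the handle rear at (462.5,322), the hook pin bottom at scene (209.8,333.2), and the clip eye at scene (335.6,250.2) and top (297.8,224.3). Next: turn these into positions.

```bash
python3 - <<'E'
from h import *
s=arm.get_image("scene");t=arm.get_image("top")
tip=atz(t,(459.5,247),.021);rear=atz(t,(462.5,322),.025);front=atz(t,(461.6,287.5),.025)
print("tip end",tip,"rear",rear,"front",front)
d=tip-rear;print("yaw",np.arctan2(d[1],d[0]))
print("scene tip",atz(s,(209.8,333.2),.005))
# scene handle fwd top end & rear
for uv in((130+505-400)*0+130+.28*115,280+.28*55),(130+.28*190,280+.28*110): print("scene handle top",atz(s,uv,.025))
print("eye s",atz(s,(335.6,250.2),.063),"t",atz(t,(297.8,224.3),.063),"tri",tri([(s,(335.6,250.2)),(t,(297.8,224.3))]))
# carousel centre from green deck ellipse
for p in(s,t):
    hsv=cv2.cvtColor(p["image"],cv2.COLOR_RGB2HSV)
    m=cv2.inRange(hsv,(60,80,40),(90,255,255));m[:190]=0 if p is s else m[:190]
    if p is t: m[:,:240]=0;m[:, 350:]=0;m[270:]=0
    n,l,S,c=cv2.connectedComponentsWithStats(m);k=1+S[1:,4].argmax()
    cs=max(cv2.findContours((l==k).astype(np.uint8),0,1)[0],key=cv2.contourArea)
    h=cv2.convexHull(cs)[:,0]
    P=np.array([atz(p,u,.057)[:2] for u in h]).astype(np.float32)
    print(S[k],"deck centre",cv2.minEnclosingCircle(P),cv2.fitEllipse(P))
top=atz(t,(278+195/10,195+150/10),.1);print("spindle top?",top)
E
```

```text
tip end [ 0.57255509 -0.3040266   0.021     ] rear [ 0.39582183 -0.30190937  0.025     ] front [ 0.47576802 -0.3035787   0.025     ]
yaw -0.011979202128072823
scene tip [ 0.57088678 -0.29907099  0.005     ]
scene handle top [ 0.400822   -0.30161028  0.025     ]
scene handle top [ 0.48467518 -0.30357689  0.025     ]
eye s [0.62459654 0.07924189 0.063     ] t [0.6196943  0.07716718 0.063     ] tri [0.62183713 0.07893233 0.06139753]
[ 309  238   68   37 1732] deck centre ((0.6446225047111511, 0.08204713463783264), 0.08629994094371796) ((0.645388662815094, 0.08096293359994888), (0.16593733429908752, 0.1717136800289154), 119.96057891845703)
[ 262  180   72   69 3507] deck centre ((0.6463829278945923, 0.07799268513917923), 0.08332549780607224) ((0.6464147567749023, 0.07802657037973404), (0.16562603414058685, 0.16617488861083984), 164.95053100585938)
spindle top? [0.64449819 0.07655379 0.1       ]
```

Call:
arm_command --plan '[{"travel":[0,-0.35,0.425],"spin":-0.212},{"travel":[0,-0.35,0.425],"spin":-0.212},{"travel":[0,-0.35,0.425],"spin":-0.212},{"travel":[0,-0.35,0.425],"spin":-0.212},{"travel":[0,-0.35,0.425],"spin":-0.212},{"travel":[0,-0.35,0.425],"spin":-0.212},{"travel":[0,-0.35,0.425],"spin":-0.212},{"travel":[0,-0.35,0.425],"spin":-0.212},{"travel":[0,-0.35,0.425],"spin":-0.212},{"travel":[0,-0.35,0.425],"spin":-0.212},{"travel":[0,-0.35,0.425],"spin":-0.212},{"travel":[0,-0.35,0.425],"spin":-0.212}]' --jaw 0 --newtons 40

```text
time_s: 3.0
tcp_pos: [0.4738, 0.146, 0.2231]
ee_rot: [[0.003, 0.015, 1.0], [-0.002, 1.0, -0.015], [-1.0, -0.002, 0.003]]
force: [0.1, 0.2, -0.3]
gripper_width: 0.0441
```

Call:
arm_command --plan '[{"travel":[0.14,-0.449,-0.016],"spin":0.005},{"travel":[0.14,-0.449,-0.016],"spin":0.005},{"travel":[0.14,-0.449,-0.016],"spin":0.005},{"travel":[0.14,-0.449,-0.016],"spin":0.005},{"travel":[0.14,-0.449,-0.016],"spin":0.005},{"travel":[0.14,-0.449,-0.016],"spin":0.005},{"travel":[0.14,-0.449,-0.016],"spin":0.005},{"travel":[0.14,-0.449,-0.016],"spin":0.005},{"travel":[0.14,-0.449,-0.016],"spin":0.005},{"travel":[0.14,-0.449,-0.016],"spin":0.005},{"travel":[0.14,-0.449,-0.016],"spin":0.005},{"travel":[0.14,-0.449,-0.016],"spin":0.005}]'

```text
time_s: 4.2
tcp_pos: [0.4489, -0.2971, 0.0826]
ee_rot: [[-0.001, 0.015, 1.0], [0.001, 1.0, -0.015], [-1.0, 0.001, -0.001]]
force: [-0.2, 0.5, 0.2]
gripper_width: 0.0437
```

```bash
python3 - <<'E'
from h import *
s=arm.get_image("scene");save(s,"s2.png",(110,250,270,370),5)
st=arm.get_state();print(st["time_s"],st["tcp_pos"],st["ee_rot"])
T=st["tcp_pos"];print("tcp px",proj(s,T),"below at .025",proj(s,[T[0],T[1],.025]))
E
```

```text
4.25 [ 0.44904298 -0.29652812  0.08285435] [[-6.67513741e-04  1.41416875e-02  9.99899779e-01]
 [ 1.21901629e-03  9.99899270e-01 -1.41408666e-02]
 [-9.99999034e-01  1.20945490e-03 -6.84685449e-04]]
tcp px [172.81218949 283.13285178] below at .025 [176.25583396 302.84320769]
```

View pics/s2.png

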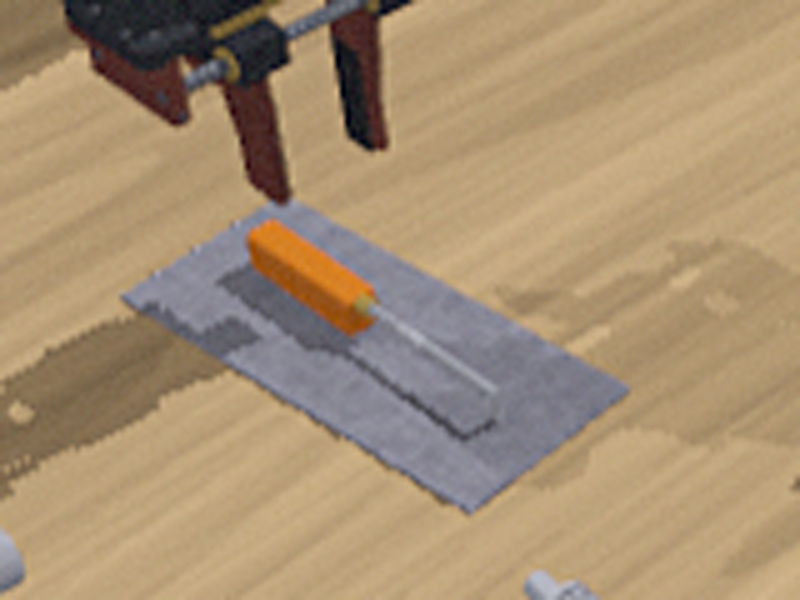

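The gripper sits above the handle. Its TCP ground point falls at crop (331,264), while the handle's top centre is about (315,265). That means shifting 6 mm toward −y before descending.

Call:
arm_command --plan '[{"travel":[0,-0.006,0.002],"spin":0},{"travel":[0.025,-0.006,0.002],"spin":0},{"travel":[0.05,-0.006,0.002],"spin":0},{"travel":[0.065,-0.006,0.002],"spin":0},{"travel":[0.075,-0.006,0.002],"spin":0},{"travel":[0.075,-0.006,0.002],"spin":0}]'

```text
time_s: 4.85
tcp_pos: [0.4509, -0.3033, 0.007]
ee_rot: [[-0.001, 0.014, 1.0], [0.001, 1.0, -0.014], [-1.0, 0.001, -0.001]]
force: [-0.3, -0.7, 0.6]
gripper_width: 0.0438
```

Call:
arm_command --plan '[{"travel":[0,0,0],"spin":0},{"travel":[0,0,0],"spin":0},{"travel":[0,0,0],"spin":0},{"travel":[0,0,0],"spin":0},{"travel":[0,0,0],"spin":0},{"travel":[0,0,0],"spin":0}]' --jaw -1 --newtons 40

```text
time_s: 5.45
tcp_pos: [0.4515, -0.3048, 0.0084]
ee_rot: [[0.001, 0.015, 1.0], [-0.001, 1.0, -0.015], [-1.0, -0.001, 0.001]]
force: [-0.1, 1.6, 5.9]
gripper_width: 0.0175
```

Call:
arm_command --plan '[{"travel":[-0.03,0,0],"spin":0},{"travel":[-0.07,0,0],"spin":0},{"travel":[-0.1,0,0],"spin":0},{"travel":[-0.1,0.04,0.01],"spin":0},{"travel":[-0.1,0.09,0.02],"spin":0},{"travel":[-0.1,0.14,0.034],"spin":0},{"travel":[-0.1,0.19,0.034],"spin":0},{"travel":[-0.1,0.24,0.034],"spin":0},{"travel":[-0.1,0.29,0.034],"spin":0},{"travel":[-0.1,0.34,0.034],"spin":0},{"travel":[-0.1,0.37,0.034],"spin":0},{"travel":[-0.1,0.385,0.034],"spin":0}]'

```text
time_s: 6.65
tcp_pos: [0.4902, 0.0828, 0.1077]
ee_rot: [[-0.0, 0.012, 1.0], [0.0, 1.0, -0.012], [-1.0, 0.0, -0.0]]
force: [0.4, -1.2, -0.2]
gripper_width: 0.0173
```

```bash
python3 - <<'E'
from h import *
s=arm.get_image("scene");t=arm.get_image("top")
def c(p,x,y,w): return cv2.resize(cv2.cvtColor(p["image"],cv2.COLOR_RGB2BGR)[y:y+w*3//4,x:x+w],(400,300),interpolation=cv2.INTER_CUBIC)
cv2.imwrite("pics/c3.png",np.vstack([np.hstack([c(s,290,210,80),c(t,258,195,80)]),np.hstack([c(s,220,170,160),c(t,218,160,160)])]))
st=arm.get_state();print(st["time_s"],st["tcp_pos"],st["ee_rot"],st["gripper_width"],st["force"])
R=st["ee_rot"];T=st["tcp_pos"]
tip=T+np.array(R)@[0.003,0,.12];print("nominal tip",tip,proj(s,tip),proj(t,tip),"shank end",proj(s,tip+[.002,0,.0185]),proj(t,tip+[.002,0,.0185]))
for n,p in(("s",s),("t",t)):
  for q in("pick_tip","pick_grip","clip_eye"): print(n,q,[(np.round(r["centre"],1),round(r["confidence"],2)) for r in arm.landmark_of(q,p)])
E
```

```text
6.75 [0.49044259 0.0818528  0.10764677] [[-1.10011779e-04  1.16397709e-02  9.99932250e-01]
 [ 1.94511024e-04  9.99932237e-01 -1.16397494e-02]
 [-9.99999975e-01  1.93217336e-04 -1.12268388e-04]] 0.01795212719047061 [-0.70658227 -0.47579009 -0.87071322]
nominal tip [0.61043413 0.08045661 0.1046333 ] [331.99721406 234.35896659] [295.63861109 224.24009039] shank end [332.76922738 228.41628546] [295.30543179 221.51870054]
s pick_tip [(array([330.8, 231.6]), 0.53), (array([332.4, 251.5]), 0.53)]
s pick_grip [(array([297.7, 219. ]), 0.58)]
s clip_eye [(array([331.8, 252.3]), 0.6), (array([184.5, 321.3]), 0.44)]
t pick_tip []
t pick_grip [(array([290.9, 273.4]), 0.55)]
t clip_eye [(array([297.6, 223. ]), 0.53)]
```

View pics/c3.png

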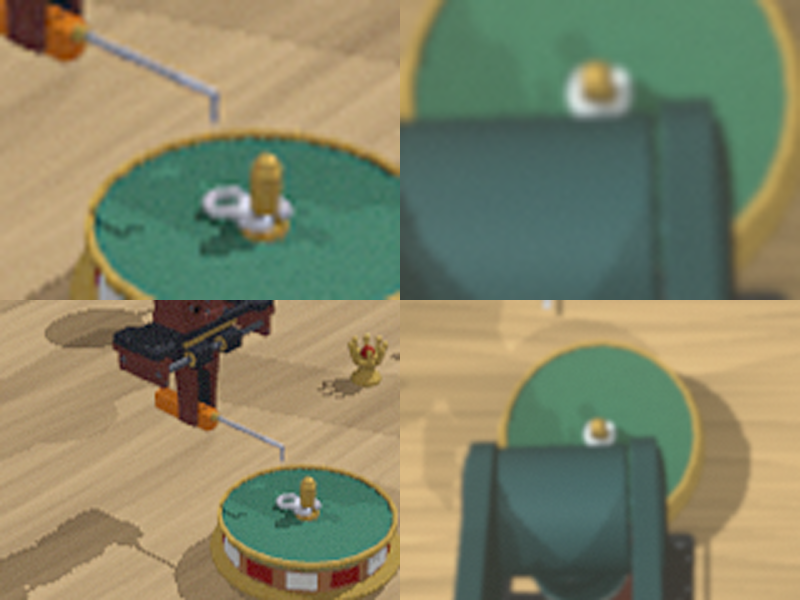

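The hook pin's bottom is at scene (332.8,234.4), against a nominal projection of (332.0,234.4). The eye is at (335.2,250.6). The arm blocks the top view. Next: compute the offset within the scene camera.

```bash
python3 - <<'E'
from h import *
s=arm.get_image("scene")
print("tip",atz(s,(332.8,234.4),.1046),"eye",atz(s,(335.2,250.6),.063))
r=[q for q in arm.masks_of("clip",s)]
for q in r[:2]: print(q["confidence"],q["centre"])
E
```

```text
tip [0.61206336 0.08169586 0.1046    ] eye [0.6249968  0.07711551 0.063     ]
```

Call:
arm_command --plan '[{"travel":[0.01,-0.001,0.006],"spin":0},{"travel":[0.02,-0.001,0.011],"spin":0},{"travel":[0.029,-0.001,0.011],"spin":0},{"travel":[0.029,-0.001,0.011],"spin":0}]'

```text
time_s: 7.55
tcp_pos: [0.5005, 0.0787, 0.0768]
ee_rot: [[-0.004, 0.015, 1.0], [-0.0, 1.0, -0.015], [-1.0, -0.0, -0.004]]
force: [-0.2, -0.0, -1.4]
gripper_width: 0.0178
```

```bash
python3 - <<'E'
from h import *
s=arm.get_image("scene");save(s,"s4.png",(300,215,380,275),10)
st=arm.get_state();R=np.array(st["ee_rot"]);T=st["tcp_pos"]
tip=T+R@[0.003,0,.12];print(st["time_s"],T,"nominal tip",tip,proj(s,tip),proj(s,[tip[0],tip[1],.065]))
E
```

```text
7.6 [0.50074482 0.07872804 0.07744366] nominal tip [0.62072272 0.0769487  0.07410633] [333.9728804  246.41064191] [333.88848016 249.37322024]
```

View pics/s4.png

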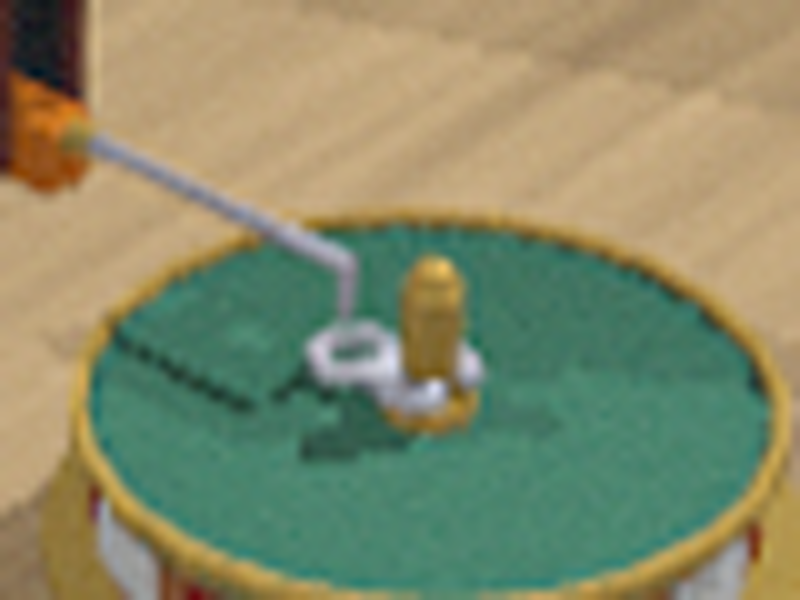

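The pin tip is at crop (347,318) and the eye hole's centre at (353,352). Going straight down would land it at about (346,354), so I add roughly 2 mm in +y and 1 mm in +x, then descend.

Call:
arm_command --plan '[{"travel":[0,0.002,0.001],"spin":0},{"travel":[0.004,0.002,0.001],"spin":0},{"travel":[0.008,0.002,0.001],"spin":0},{"travel":[0.011,0.002,0.001],"spin":0},{"travel":[0.0145,0.002,0.001],"spin":0},{"travel":[0.0145,0.002,0.001],"spin":0},{"travel":[0.0145,0.002,0.001],"spin":0}]'

```text
time_s: 8.3
tcp_pos: [0.5027, 0.0807, 0.0641]
ee_rot: [[-0.0, 0.015, 1.0], [-0.0, 1.0, -0.015], [-1.0, -0.0, -0.0]]
force: [0.5, -0.4, -1.0]
gripper_width: 0.0178
```

```bash
python3 - <<'E'
from h import *
s=arm.get_image("scene");save(s,"s5.png",(310,225,366,267),12)
st=arm.get_state();R=np.array(st["ee_rot"]);T=st["tcp_pos"]
tip=T+R@[0.003,0,.12];print(st["time_s"],T,"nominal tip",tip,proj(s,tip),st["force"],st["gripper_width"])
E
```

```text
8.35 [0.50282826 0.080747   0.06415826] nominal tip [0.62281496 0.07896611 0.06115513] [334.97713386 250.58882942] [-0.32510914  0.59301188 -0.12008201] 0.017561885848471574
```

View pics/s5.png

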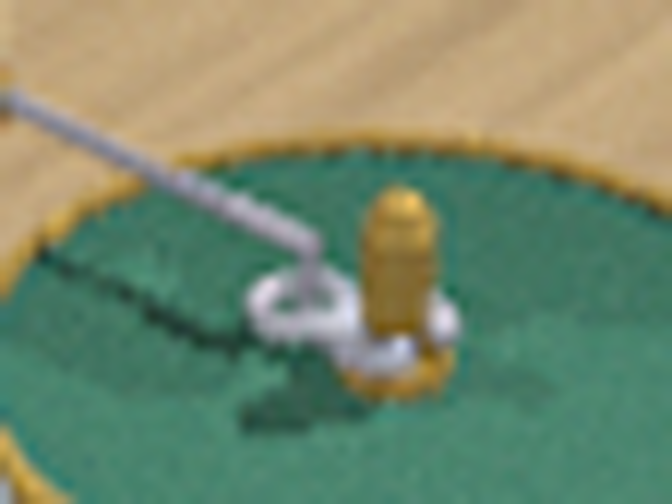

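The pin is inside the eye hole: it enters at crop (315,285), the hole is around (303,303), and there's no contact force. I'll lower it 1.5 mm more, hold, then pull toward the robot.

Call:
arm_command --plan '[{"travel":[0.0015,0,-0.001],"spin":0},{"travel":[0.0015,0,-0.001],"spin":0},{"travel":[0.0015,0,-0.001],"spin":0},{"travel":[0.0015,0,-0.004],"spin":0},{"travel":[0.0015,0,-0.007],"spin":0},{"travel":[0.0015,0,-0.01],"spin":0},{"travel":[0.0015,0,-0.012],"spin":0},{"travel":[0.0015,0,-0.012],"spin":0}]'

```text
time_s: 9.15
tcp_pos: [0.4916, 0.0809, 0.063]
ee_rot: [[0.002, 0.015, 1.0], [-0.0, 1.0, -0.015], [-1.0, -0.0, 0.002]]
force: [2.0, 0.1, -0.2]
gripper_width: 0.0173
```

Call:
arm_command --plan '[{"travel":[0,0,-0.003],"spin":0},{"travel":[0,0,-0.006],"spin":0},{"travel":[0,0,-0.009],"spin":0}]'

```text
time_s: 9.45
tcp_pos: [0.4833, 0.0811, 0.0632]
ee_rot: [[0.003, 0.015, 1.0], [-0.0, 1.0, -0.015], [-1.0, 0.0, 0.003]]
force: [-0.6, -0.0, -0.5]
gripper_width: 0.0177
```

Call:
arm_command --plan '[{"travel":[0,0,-0.003],"spin":0},{"travel":[0,0,-0.006],"spin":0},{"travel":[0,0,-0.009],"spin":0},{"travel":[0,0,-0.012],"spin":0},{"travel":[0,0,-0.015],"spin":0},{"travel":[0,0,-0.018],"spin":0},{"travel":[0,0,-0.018],"spin":0}]'

```text
time_s: 10.15
tcp_pos: [0.4631, 0.0813, 0.0626]
ee_rot: [[-0.001, 0.015, 1.0], [-0.0, 1.0, -0.015], [-1.0, -0.0, -0.001]]
force: [0.1, -0.5, -1.7]
gripper_width: 0.018
```

```bash
python3 - <<'E'
from h import *
s=arm.get_image("scene");save(s,"s6.png",(310,225,366,267),12)
st=arm.get_state();R=np.array(st["ee_rot"]);T=st["tcp_pos"]
tip=T+R@[0.003,0,.12];print(st["time_s"],T,"nominal tip",tip,proj(s,tip),st["force"],st["gripper_width"])
E
```

```text
10.2 [0.46348447 0.08134262 0.06266133] nominal tip [0.58347048 0.07957316 0.05962394] [323.45092951 245.49877695] [-0.74071811 -0.27653253  0.36016327] 0.01778788996667665
```

View pics/s6.png

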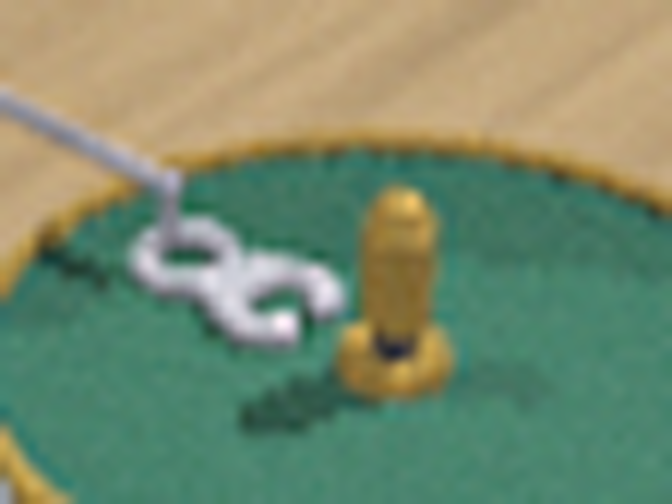

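The clip is out, lying on the deck: mouth arms near crop (330,290), eye at (190,250), and the spindle and boss at (395,360) standing clear. The pin is still at the eye's far wall. Next I lift the pin straight up, check the clip stays, and carry the pick back.

Call:
arm_command --plan '[{"travel":[-0.005,0,0.001],"spin":0},{"travel":[-0.01,0,0.001],"spin":0},{"travel":[-0.02,0,0],"spin":0},{"travel":[-0.04,0,0],"spin":0},{"travel":[-0.05,-0.03,0],"spin":0},{"travel":[-0.05,-0.08,0],"spin":0},{"travel":[-0.05,-0.13,0],"spin":0},{"travel":[-0.05,-0.18,-0.006],"spin":0},{"travel":[-0.05,-0.23,-0.006],"spin":0},{"travel":[-0.05,-0.28,-0.006],"spin":0},{"travel":[-0.05,-0.33,-0.006],"spin":0},{"travel":[-0.05,-0.38,-0.006],"spin":0}]'

```text
time_s: 11.4
tcp_pos: [0.4519, -0.3005, 0.1137]
ee_rot: [[0.001, 0.015, 1.0], [-0.001, 1.0, -0.015], [-1.0, -0.001, 0.001]]
force: [0.6, -0.0, -0.2]
gripper_width: 0.0178
```

```bash
python3 - <<'E'
from h import *
s=arm.get_image("scene");t=arm.get_image("top")
def c(p,x,y,w): return cv2.resize(cv2.cvtColor(p["image"],cv2.COLOR_RGB2BGR)[y:y+w*3//4,x:x+w],(400,300),interpolation=cv2.INTER_CUBIC)
cv2.imwrite("pics/c7.png",np.vstack([np.hstack([c(s,290,210,80),c(t,258,195,80)]),np.hstack([c(s,110,230,160),c(t,380,220,160)])]))
st=arm.get_state();print(st["time_s"],st["tcp_pos"],st["ee_rot"],st["gripper_width"])
for n,p in(("s",s),("t",t)):
  for q in("clip_center","clip_eye"):
    print(n,q,[(np.round(r["centre"],1),round(r["confidence"],2),np.round(atz(p,r["centre"],.058),4)) for r in arm.landmark_of(q,p)])
E
```

```text
11.5 [ 0.45360496 -0.30549271  0.11420988] [[ 0.00392181  0.01938637  0.99980437]
 [-0.00559201  0.99979686 -0.01936429]
 [-0.99997667 -0.00551497  0.00402942]] 0.01762947705699351
s clip_center []
s clip_eye [(array([324.3, 248.2]), 0.61, array([0.5919, 0.0731, 0.058 ]))]
t clip_center [(array([295.9, 228.5]), 0.42, array([0.6109, 0.0817, 0.058 ]))]
t clip_eye [(array([299.2, 239.6]), 0.55, array([0.5846, 0.074 , 0.058 ])), (array([424.1, 181.9]), 0.25, array([ 0.7218, -0.2196,  0.058 ]))]
```

View pics/c7.png

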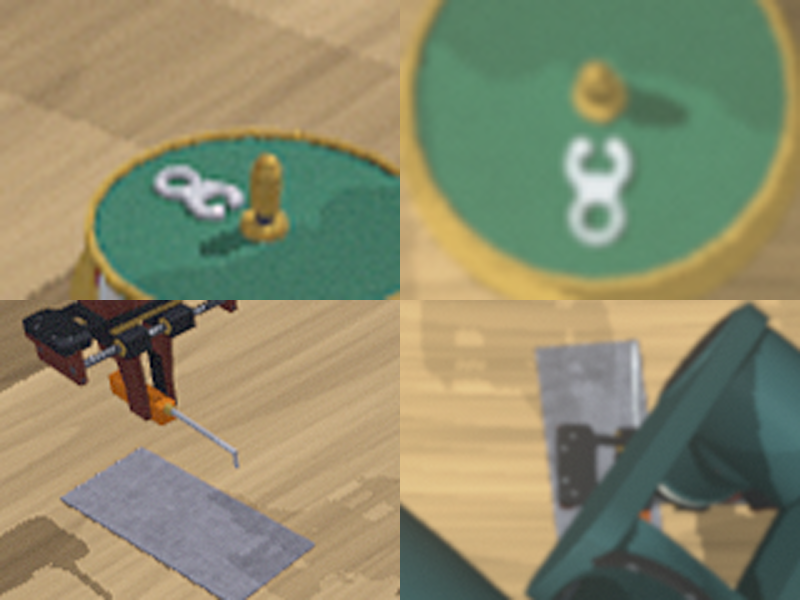

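The clip lies flat on the deck, its round part at about top px (298,228), some 33 mm from the spindle axis. The pick is above the mat, so I lower it.

Call:
arm_command --plan '[{"travel":[0.03,0,0],"spin":0},{"travel":[0.06,0,0],"spin":0},{"travel":[0.085,0,0],"spin":0},{"travel":[0.095,0,0],"spin":0},{"travel":[0.1,0,0],"spin":0},{"travel":[0.103,0,0],"spin":0},{"travel":[0.104,0,0],"spin":0},{"travel":[0.104,0,0],"spin":0}]'

```text
time_s: 12.5
tcp_pos: [0.4527, -0.2985, 0.0095]
ee_rot: [[0.001, 0.015, 1.0], [-0.001, 1.0, -0.015], [-1.0, -0.001, 0.001]]
force: [-1.0, -0.5, -0.5]
gripper_width: 0.0177
```

Call:
arm_command --plan '[{"travel":[0.001,0,0],"spin":0},{"travel":[0.0015,0,0],"spin":0},{"travel":[0.0015,0,0],"spin":0}]'

```text
time_s: 12.8
tcp_pos: [0.4527, -0.2987, 0.0084]
ee_rot: [[0.001, 0.015, 1.0], [-0.001, 1.0, -0.015], [-1.0, -0.001, 0.001]]
force: [-0.5, 0.2, 8.0]
gripper_width: 0.0173
```

Contact with the mat (8 N). Now I open to about 44 mm and rise.

Call:
arm_command --plan '[{"travel":[0,0,0],"spin":0},{"travel":[0,0,0],"spin":0},{"travel":[0,0,0],"spin":0},{"travel":[0,0,0],"spin":0},{"travel":[0,0,0],"spin":0}]' --jaw 0

```text
time_s: 13.3
tcp_pos: [0.4521, -0.2981, 0.0071]
ee_rot: [[-0.0, 0.015, 1.0], [0.0, 1.0, -0.015], [-1.0, 0.0, -0.0]]
force: [-0.3, 0.2, -0.6]
gripper_width: 0.044
```

Call:
arm_command --plan '[{"travel":[-0.02,0,0],"spin":0},{"travel":[-0.05,0,0],"spin":0},{"travel":[-0.09,0,0],"spin":0},{"travel":[-0.13,0,0],"spin":0},{"travel":[-0.16,0,0],"spin":0},{"travel":[-0.16,0,0],"spin":0},{"travel":[-0.16,0,0],"spin":0}]'

```text
time_s: 14.0
tcp_pos: [0.4524, -0.2983, 0.1675]
ee_rot: [[0.001, 0.015, 1.0], [-0.001, 1.0, -0.015], [-1.0, -0.001, 0.001]]
force: [0.3, 0.6, -0.2]
gripper_width: 0.0438
```

```bash
python3 - <<'E'
from h import *
s=arm.get_image("scene");save(s,"s8.png",(110,180,430,400),2.5)
st=arm.get_state();print(st["time_s"],st["tcp_pos"],st["gripper_width"],st["force"])
E
```

```text
14.05 [ 0.45167492 -0.29772218  0.16646818] 0.04382614307964613 [ 0.05758172  0.0700581  -0.62114788]
```

View pics/s8.png

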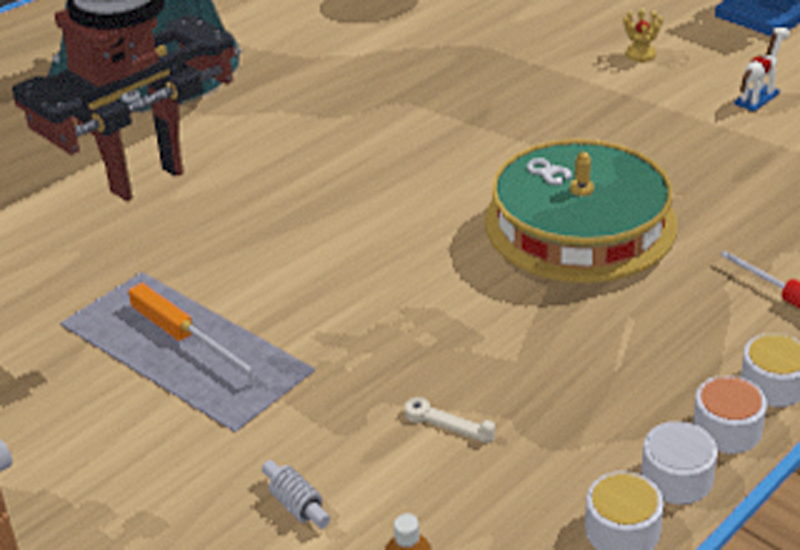

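The pick lies flat on the mat at crop (190,330), the clip is flat on the deck at (550,170), and the bystanders haven't moved. Handing in.

```bash
python3 -c "
from cell import arm
print(arm.finish_job())"
```

```text
the job is handed in; nothing more can be done
None
```

I gripped the pick by its handle, lowered the hook through the clip's eye, and pulled the clip about 38 mm towards the robot until it came off the spindle. I then lifted the hook straight out, laid the pick back on its mat, let go and handed the job in. That took about 14 s of the 58 s allowed; the hand-in reports no verdict.

**Clip:** The pictures taken after the hook was lifted out show it lying flat on the deck, about 33 mm from the spindle axis and clear of the boss.

**Pick and gripper:** The last picture shows the pick flat on the mat. The gripper was open and about 0.16 m up, touching nothing.

**Bystanders:** The horse, crown, worm gear and cam follower looked unmoved in the last picture, but I did not measure them again.

**Weaker evidence:**
- **Network errors:** The networks put the clip's eye and the pick's handle point in the wrong place at first, so I measured those from image crops.
- **Blocked view:** The arm hid the eye from the top camera while the hook went in, so I judged the fit from the scene camera alone. The 2 N of resistance on the pull, and the clip coming away with the hook, agree with it.

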